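Shut and lock the spice mill's lid

TASK

The hinged lid of the spice mill on the stall counter stands ajar: push it fully shut. Then take its red wing knob, line it up with the two red marks, press the sprung stud gently in until you just feel it bottom (never more than 18 N in all), turn it a quarter turn clockwise to the green marks so that the cam locks, and let go. Leave the jars and the other things around it where they are.

Things in the scene. Friction and masses are not known exactly. Their poses are not given: they have to be found in the camera images.
- mill: Spice mill fixed to the counter: aluminium housing 200 (its x) x 220 (its y) x 120 mm high, origin under the housing's middle, z up. Lid hinge on its +x side, with a grey motor (90 mm across, reaching 75 mm past the housing) beyond; a black switch box 35 mm deep on its +y side.
- lid_hinge (a point): Middle of the lid's hinge line, at mill x = +100 mm, y = 0, z = 120 mm; fixed to the mill, axes as the mill's (the hinge line runs along y).
- lid (a joint): Lid opening angle in rad: 0 shut, grows as the lid's near (-x) edge lifts. A stiff friction hinge (0.9 N m) keeps the lid where it is left; shutting it takes about 5 N at the pad. The lid is a steel plate 208 x 228 x 6 mm running from the hinge towards the mill's -x; its underside passes through the hinge line.
- lid_pad (a point): Centre of the top of a small round black rubber pad (24 mm) on the lid's top, in its free -x, -y corner: a place to push the lid. In the lid's frame (origin on the hinge, x along the lid away from its free edge, z out of its top) it is at x = -180, y = -90, z = 7.5 mm. The point's axes are the lid's.
- knob (a point): Centre of the knob's red wing, a bar 12 mm thick (point x), 46 mm long (point y), 24 mm high (point z = stud axis, out of the lid). With the stud out it is 50 mm above the lid's top face and the wing's underside 38 mm; both sink as the stud is pressed (up to 23 mm), so grip the wing from above across its 12 mm with the finger ends no lower than about 29 mm over the lid.
- stud_seat (a point): Fixed on the lid's top face where the knob's 16 mm round stem enters, 165 mm from the hinge line towards the free edge, at the middle of the lid's width; axes are the lid's. Below it, in the housing, a receptacle with a slot takes the stud's cam pin when the lid is shut. More than 12 N of cam pin on its receptacle while pressing or turning (beyond the spring's force) damages it.
- stud (a joint): Turn of stud and wing in rad, clockwise from above positive. 0: wing along the mill's y, to the red marks on the lid, where the cam pin passes the slot (within about 0.12 rad). 1.57: wing along the mill's x, to the green marks: locked. Light friction; end stops at -0.6 and 1.68. It starts up to 0.4 rad off 0.
- stud_push (a joint): How far the stud is pressed in (m): 0 out, grows inwards. Spring: 3.5 N at 0, plus 0.25 N per mm. Lid shut and wing at 0, it meets a rigid bottom somewhere from 9.5 to 23.5 mm in; this differs each time and cannot be seen, but the force rises steeply there.
- red_mark (a point): The red mark on the lid, 33 mm from the stud axis towards the mill's +y (a second lies opposite). With the wing along the red marks the pin goes through the slot; only within the last 1.2 mm above the bottom is it free to turn. Pressed with the wing off the marks it stops rigidly about 9 mm too high.
- green_mark (a point): The green mark on the lid, 33 mm from the stud axis towards the mill's +x (a second lies opposite). Let go with the wing along the green marks, the spring lifts the cam about 3 mm into a notch, where it stays, 6.5 to 20 mm in, locked. If not turned, it springs back out.
- paprika_jar_mid (a point): Bystander, leave alone: reddish spice jar with red cap, 60 mm across, 100 mm high, beside the mill; point at about half its height.
- curry_jar_mid (a point): Bystander, leave alone: amber jar with black cap, 60 mm across, 100 mm high; point at about half its height.
- herb_tin_mid (a point): Bystander, leave alone: steel tin with green band, 68 mm across, 90 mm high; point at about half its height.
- scoop_mid (a point): Bystander, leave alone: long spoon lying flat; point at about half its height.
- weight_mid (a point): Bystander, leave alone: brass scale weight, 44 mm across, 55 mm high; point at about half its height.
- mug_mid (a point): Bystander, leave alone: blue mug, 76 mm across, 85 mm high; point at about half its height.
- brush_mid (a point): Bystander, leave alone: hand brush lying flat; point at about half its height.

How it is judged:
By the outcome, as a careful person would: the job done as asked, in the order asked, and still so for the second after the job is handed in, with the robot touching nothing.
It also fails if it takes over 69 s, if anything falls off the work surface, if the arm or the gripper's body presses on something with over 40 N, if the wrist force passes 120 N, or if a joint passes its speed limit or range.

ROBOT

A 6-joint arm with a two-finger parallel gripper is mounted at the origin on the work surface. World frame = base frame: x ahead of the robot, y to its left, z up, the work surface at z = 0. Lengths are in m, angles in rad, forces in N, time in s.
With the tool pointing down it reaches from about 0.275 to 0.75 m from the base axis. Payload 10.2 kg.
Tool frame: the origin (TCP) lies at the very end of the fingers, on their centre line; the grasp point (between the pads) lies 19 mm behind it; z points along the fingers, y is the line along which they close (so a half turn about z gives the same grasp; the last joint's range is limited). The gripper opens to 85 mm and grips with 20 to 120 N. Pads are 22 mm wide; open, the fingers measure 114 mm over their backs; the gripper's body (76 mm by 85 mm) begins 54 mm behind the grasp point. The pads swing forward as they close: fully open they stand 13 mm farther back than shut.
Start: joints at [-1.362, 0.313, 1.498, -0, 1.331, -0.223], TCP at [0.22, -0.477, 0.231] pointing down, gripper open.
Joint ranges: [-2.94, 2.94], [-0.97, 2.17], [0.19, 2.56], [-1.23, 4.37], [0.02, 3.11], [-2.88, 2.88]. Speed limits (rad/s): [2.39, 2.39, 3.01, 3.14, 3.14, 3.14].

INTERFACE

Orientations are given as a 3x3 rotation matrix whose columns are the frame's x, y, z axes.
In Python, from workcell import get_state, camera, finish_job, spot_in, mark_of gives the robot as it stands.
- The arm moves only by the shell command python3 -m jog 'ROWS' [OPENING]. ROWS is JSON, a list that holds one entry, the list of rows, each a list of 4 numbers: the shift along the tool's x, y, z in m, then the turn about the tool's z in degrees. A call has exactly 5 rows; each row is the pose to reach, as a shift and turn from the pose commanded when the call began, along the tool's axes at that moment; what a row does not reach only later rows make up. A row lasts 1/12 s, in which the tool goes at most 41.7 mm and 7.16 degrees, less where a joint would pass 70% of its speed; a pose out of reach is approached as far as the arm can. A call with a gripper value outside its range is refused whole. OPENING is the opening in per cent of the stroke, from 0 (shut) to 100 (fully open), set as the call begins (- or left out, the last holds). The fingers move at their own pace and stop on an object; the grip force is fixed at half the most. Time passes only in rows, so rows that repeat a pose let the fingers close, or fill a call up. It gives the time, the measured TCP pose, the force, the opening and the grip force at its end, in the units of the state.
- get_state(): the state, without advancing time (a new reading comes with each control period).
- camera(name): name is "scene" or "top"; returns a dict with "pixels" (384x512x3 uint8, blue, green, red), "depth" (384x512 float32, m along the optical axis (not along the pixel's ray), 0 where there is no reading), "K" (3x3 intrinsics, pixels), "k1" (the pictures are not rectified: a ray, as slopes to the right and down, at radius r is drawn at 1 + k1 r^2 times it, then the intrinsics apply), "origin" and "attitude" of the camera in the world. Camera axes: x right, y down, z forward; pixel columns grow to the right and rows downward; lengths in m; the calibration is good to about 2 mm. A picture is of the moment at which its call begins.
- finish_job(): hands the job in; it is judged then, once.
Trained networks look in a picture, given as the dict that the camera call returned (one of the last four; its "shot" number tells which), for a name from the list of things; names that differ only in an ending like _2 or _b are one class to them, and where a whole thing is asked for, a point or a joint stands for the part that bears it (a point fixed in the world has none). Each returns a list of dicts, best first, with "conf" (0 to 1); they miss things now and then, are a little off and sometimes report something else, mostly with a low value. They report only what shows in the picture. A call takes as long as a camera call.
- spot_in(target, picture): "position" ([column, row] in pixels, amid what is visible of it).
- mark_of(target, picture): "position" ([column, row] in pixels: a listed point, or the origin of a listed thing).
The state is a dict: "time_s": time; "q": joint angles; "joint_velocities": joint speeds; "effort": joint torques, N m; "tool_pos": TCP position; "eef_rot": TCP orientation; "wrist_force": force on the tool from outside, world axes, zero at the start; "ft_torque": the same for the moment, N m; "width": finger opening in m; "gripper_force": force on a finger pad.
Only numpy, scipy, OpenCV 4.12 (cv2) and the standard library are available. Lean on these libraries where they do the work, as an engineer would, in place of code of your own. Each camera call takes 0.05 s, during which the arm holds its last target. There are 200 camera calls.

## Working session

There is one attempt and no reset: what is moved stays moved. The work goes in short steps, Python scripts to look and compute and a shell command to move; the robot and the scene stay as the last step left them, time stands still between calls to the robot, and variables do not carry over. Pictures are saved under pics/ and viewed, at most 10 in all, crops included, and the job is handed in when it is done.

```bash
mkdir -p pics; ls
cat > h.py <<'E'
import numpy as np, cv2
from workcell import *
def ray(c,p):
    K=np.array(c["K"]);k=c["k1"]
    d=np.array([(p[0]-K[0,2])/K[0,0],(p[1]-K[1,2])/K[1,1]]);u=d.copy()
    for _ in range(30): u=d/(1+k*(u@u))
    return np.array([u[0],u[1],1.0])
def R(c): return np.array(c["attitude"])
def dpt(c,p,w=1):
    x,y=int(round(p[0])),int(round(p[1]))
    z=c["depth"][max(0,y-w):y+w+1,max(0,x-w):x+w+1];z=z[z>0]
    if len(z)==0:return None
    return np.array(c["origin"])+R(c)@(ray(c,p)*np.median(z))
def tri(cs,ps):
    A=np.zeros((3,3));b=np.zeros(3);L=[]
    for c,p in zip(cs,ps):
        d=R(c)@ray(c,p);d/=np.linalg.norm(d);P=np.eye(3)-np.outer(d,d);A+=P;b+=P@np.array(c["origin"]);L.append((P,c["origin"]))
    X=np.linalg.solve(A,b);return X,[round(float(np.linalg.norm(P@(X-np.array(o))))*1000,1) for P,o in L]
def proj(c,X):
    v=R(c).T@(np.array(X)-np.array(c["origin"]));u=v[:2]/v[2];u=u*(1+c["k1"]*(u@u))
    K=np.array(c["K"]);return np.array([K[0,0]*u[0]+K[0,2],K[1,1]*u[1]+K[1,2]])
E
python3 - <<'E'
from h import *
np.set_printoptions(precision=4,suppress=True)
s,t=camera("scene"),camera("top")
cv2.imwrite("pics/a.png",np.vstack([s["pixels"],t["pixels"]])[:,:] if 0 else np.hstack([cv2.resize(s["pixels"],(400,300)),cv2.resize(t["pixels"],(400,300))]))
cv2.imwrite("pics/s0.png",s["pixels"]);cv2.imwrite("pics/t0.png",t["pixels"])
for c in(s,t): print(c["origin"],R(c)[:,2],c["K"][0],c["k1"])
for n in "mill lid_hinge lid_pad knob stud_seat red_mark green_mark paprika_jar_mid curry_jar_mid herb_tin_mid scoop_mid weight_mid mug_mid brush_mid".split():
    a,b=mark_of(n,s),mark_of(n,t)
    o=[n]
    for c,l in((s,a),(t,b)):
        o.append([(np.round(x["position"],1).tolist(),round(x["conf"],2)) for x in l[:2]])
        if l: o.append(dpt(c,l[0]["position"]))
    if a and b:o.append(tri([s,t],[a[0]["position"],b[0]["position"]]))
    print(*o)
st=get_state();print(st["tool_pos"],st["eef_rot"],st["wrist_force"],st["time_s"],st["width"])
E
```

```text
pics
[ 1.1567 -0.3332  0.8625] [-0.6143  0.348  -0.7082] [374.6563   0.     251.3725] -0.08964094840108162
[0.3893 0.0171 1.2557] [ 0.1419  0.0043 -0.9899] [431.0642   0.     254.6141] -0.15263575241074992
mill [([273.3, 231.9], 0.9)] [ 0.6783 -0.0027  0.1434] [([241.8, 191.8], 0.66), ([132.9, 168.6], 0.45)] [0.5362 0.0516 0.254 ] (array([ 0.5763,  0.0636, -0.0079]), [3.5, 3.5])
lid_hinge [([301.2, 226.2], 0.85)] [0.6921 0.0725 0.1326] [([238.0, 144.4], 0.94)] [0.6819 0.0674 0.1345] (array([0.6864, 0.0716, 0.1264]), [4.5, 4.5])
lid_pad [([240.4, 180.1], 0.72)] [ 0.566  -0.0284  0.2401] [([275.6, 183.0], 0.98)] [ 0.5592 -0.0282  0.2452] (array([ 0.5614, -0.0275,  0.2358]), [1.3, 1.3])
knob [([282.9, 163.8], 0.53)] [0.6047 0.0676 0.2776] [([234.8, 164.0], 0.65), ([160.0, 267.8], 0.44)] [0.5971 0.0676 0.281 ] (array([0.5996, 0.0694, 0.2728]), [1.6, 1.6])
stud_seat [([275.4, 169.1], 0.96)] [0.6049 0.0464 0.2707] [([235.3, 181.6], 0.78)] [0.563  0.0679 0.239 ] (array([0.5658, 0.0705, 0.2296]), [2.4, 2.4])
red_mark [([282.6, 162.6], 0.97)] [0.6023 0.0683 0.2793] [([227.1, 182.3], 0.75)] [0
[... 801 characters left out ...]
69.1], 0.57)] [0.3447 0.2983 0.0014]
weight_mid [([121.1, 264.0], 0.61)] [ 0.4925 -0.3601  0.0375] [([389.0, 227.0], 0.57)] [ 0.468  -0.3589  0.0525] (array([ 0.4719, -0.3655,  0.0151]), [5.1, 5.1])
mug_mid [([140.7, 327.8], 0.88)] [ 0.673  -0.3754  0.0055] [([395.7, 148.1], 0.72), ([238.5, 182.2], 0.44)] [ 0.7099 -0.404   0.0048] (array([ 0.6986, -0.3795,  0.0565]), [7.2, 7.2])
brush_mid [([132.5, 228.9], 0.95)] [ 0.3738 -0.2943  0.0193] [([367.5, 263.7], 0.83)] [ 0.3646 -0.3034  0.0184] (array([ 0.3662, -0.299 ,  0.0143]), [5.5, 5.5])
[ 0.2197 -0.4768  0.2313] [[ 0.9082  0.4185 -0.    ]
 [ 0.4185 -0.9082 -0.    ]
 [-0.      0.     -1.    ]] [-0.8782 -0.4834  0.0377] 1.5 0.08525214417006119
```

Run:
```python
import cv2
s=cv2.imread("pics/s0.png")[110:310,180:420];t=cv2.imread("pics/t0.png")[90:290,110:350]
import numpy as np
cv2.imwrite("pics/b.png",np.hstack([cv2.resize(s,(400,333),interpolation=cv2.INTER_CUBIC),cv2.resize(t,(400,333),interpolation=cv2.INTER_CUBIC)]))
```

```text
(no output)
```

View pics/b.png

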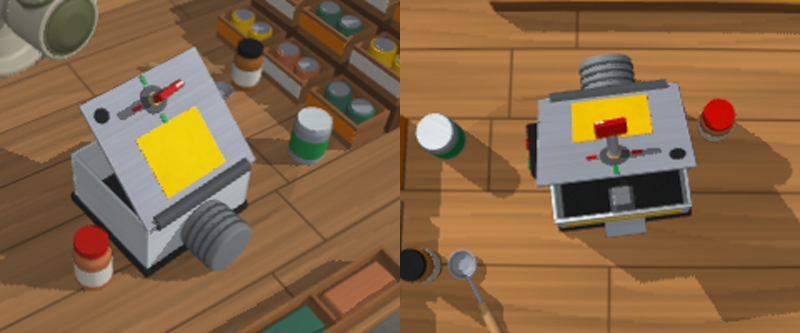

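The lid stands about 40° open, with the pad at scene (240,180) / top (276,183). The knob leans towards the motor, and paprika stands at the −y side, scene (237,265). Next I'll fit the lid plane for the hinge direction.

```bash
cat >> h.py <<'E'
def cloud(c,r0,r1,c0,c1):
    P=[];I=[]
    for y in range(r0,r1):
        for x in range(c0,c1):
            z=c["depth"][y,x]
            if z>0:P.append(np.array(c["origin"])+R(c)@(ray(c,(x,y))*z));I.append(c["pixels"][y,x])
    return np.array(P),np.array(I)
E
python3 - <<'E'
from h import *
np.set_printoptions(precision=4,suppress=True)
rng=np.random.default_rng(0)
for n,b in(("scene",(130,245,220,340)),("top",(130,205,190,290))):
    c=camera(n);P,I=cloud(c,*b)
    k=P[:,2]>.14;P=P[k]
    best=0
    for _ in range(500):
        a=P[rng.choice(len(P),3,False)];m=np.cross(a[1]-a[0],a[2]-a[0]);m/=np.linalg.norm(m)+1e-12
        g=abs((P-a[0])@m)<.003
        if g.sum()>best:best=g.sum();G=g
    Q=P[G];ce=Q.mean(0);m=np.linalg.svd(Q-ce,full_matrices=False)[2][2];m*=np.sign(m[2])
    h=np.cross(m,[0,0,1]);h/=np.linalg.norm(h);h*=np.sign(h[1])
    th=np.arccos(m[2]);u=np.cross(h,m) # along lid
    print(n,len(P),best,"n",m,"theta",np.degrees(th),"yaw",np.degrees(np.arctan2(-h[0],h[1])))
    ex=Q@np.array([-np.cos(np.arctan2(-h[0],h[1])),-np.sin(np.arctan2(-h[0],h[1])),0]);ey=Q@h
    print("hingeline y mid",(np.percentile(ey,.5)+np.percentile(ey,99.5))/2,np.ptp(ey), "ce",ce)
    # where plane z=0.12 (underside through hinge; top offset 6mm)
    X=np.array([h[1],-h[0],0]);s=((0.12+0.006/np.cos(th)-ce[2])*m[2]/-(m@X));print("hinge x coord",ce@X+s)
E
```

```text
scene 5867 5222 n [0.6373 0.0824 0.7662] theta 39.986296089302684 yaw 7.363468113784159
hingeline y mid -0.009767954211883652 0.2298772736213643 ce [0.603  0.0614 0.1993]
hinge x coord 0.6911058740309964
top 4362 3887 n [0.637  0.0848 0.7662] theta 39.989139374019736 yaw 7.578968699446246
hingeline y mid -0.01292174643549139 0.22849104051540803 ce [0.5919 0.0656 0.2056]
hinge x coord 0.6881050641273189
```

```bash
python3 -m jog '[[[0.034,-0.018,-0.012,0],[0.068,-0.036,-0.024,0],[0.102,-0.054,-0.036,0],[0.136,-0.072,-0.048,0],[0.17,-0.09,-0.06,0]]]' 0
python3 -m jog '[[[0.036,-0.019,0,0],[0.072,-0.038,0,0],[0.108,-0.057,0,0],[0.144,-0.076,0,0],[0.18,-0.096,0,0]]]'
python3 -m jog '[[[0.03,-0.015,0,-7],[0.06,-0.03,0,-14],[0.09,-0.046,0,-21],[0.12,-0.062,0,-28],[0.15,-0.078,0,-35]]]'
python3 -m jog '[[[0,0,0,-7],[0,0,0,-14],[0,0,0,-21],[0,0,0,-28],[0,0,0,-35]]]'
```

```text
time_s: 2.02
tool_pos: [0.3371, -0.3223, 0.292]
eef_rot: [[0.908, 0.418, 0.0], [0.418, -0.908, -0.0], [0.0, 0.0, -1.0]]
wrist_force: [0.8, -0.9, -0.6]
width: 0.0261
gripper_force: 0.0
time_s: 2.43
tool_pos: [0.4606, -0.1596, 0.2915]
eef_rot: [[0.908, 0.418, 0.0], [0.418, -0.908, -0.0], [0.0, 0.001, -1.0]]
wrist_force: [0.9, -0.6, -0.1]
width: 0.0001
gripper_force: 0.0
time_s: 2.85
tool_pos: [0.5641, -0.0262, 0.2913]
eef_rot: [[0.499, 0.867, 0.0], [0.867, -0.499, -0.0], [0.0, 0.0, -1.0]]
wrist_force: [0.2, -0.2, 0.0]
width: -0.0002
gripper_force: 0.0
time_s: 3.27
tool_pos: [0.5634, -0.0277, 0.2912]
eef_rot: [[-0.089, 0.996, -0.0], [0.996, 0.089, 0.0], [0.0, -0.0, -1.0]]
wrist_force: [-0.3, 1.0, 0.1]
width: 0.0001
gripper_force: 0.0
```

```bash
python3 -m jog '[[[0,0,0.01,-1],[0,0,0.02,-2.4],[0,0,0.03,-2.4],[0,-0.001,0.037,-2.4],[0,-0.002,0.042,-2.4]]]' 
python3 -m jog '[[[0,-0.002,0.005,0],[0,-0.005,0.01,0],[0,-0.008,0.016,0],[0,-0.012,0.023,0],[0,-0.016,0.031,0]]]'
python3 -m jog '[[[0,-0.003,0.007,0],[0,-0.006,0.014,0],[0,-0.009,0.021,0],[0,-0.011,0.027,0],[0,-0.013,0.032,0]]]'
```

```text
time_s: 3.68
tool_pos: [0.561, -0.0279, 0.2478]
eef_rot: [[-0.123, 0.992, -0.002], [0.992, 0.123, 0.0], [0.001, -0.002, -1.0]]
wrist_force: [-0.9, 0.7, 4.0]
width: -0.0001
gripper_force: 1.4
time_s: 4.1
tool_pos: [0.5451, -0.0301, 0.218]
eef_rot: [[-0.124, 0.992, 0.001], [0.992, 0.124, -0.0], [-0.0, 0.001, -1.0]]
wrist_force: [-0.3, -0.7, 4.1]
width: 0.0001
gripper_force: 1.4
time_s: 4.52
tool_pos: [0.5322, -0.0316, 0.1855]
eef_rot: [[-0.124, 0.992, -0.001], [0.992, 0.124, 0.0], [0.0, -0.001, -1.0]]
wrist_force: [-0.3, -0.3, 2.9]
width: -0.0003
gripper_force: 1.2
```

```bash
python3 -m jog '[[[0,-0.003,0.008,0],[0,-0.005,0.016,0],[0,-0.007,0.024,0],[0,-0.009,0.031,0],[0,-0.011,0.038,0]]]' 
python3 -m jog '[[[0,-0.001,0.005,0],[0,-0.002,0.01,0],[0,-0.002,0.014,0],[0,-0.002,0.016,0],[0,-0.002,0.018,0]]]'
```

```text
time_s: 4.93
tool_pos: [0.5218, -0.0329, 0.1476]
eef_rot: [[-0.124, 0.992, 0.001], [0.992, 0.124, 0.0], [-0.0, 0.001, -1.0]]
wrist_force: [1.1, 1.1, 1.7]
width: 0.0001
gripper_force: 1.1
time_s: 5.35
tool_pos: [0.5193, -0.0332, 0.13]
eef_rot: [[-0.124, 0.992, -0.001], [0.992, 0.124, 0.0], [0.0, -0.001, -1.0]]
wrist_force: [-1.3, -0.1, 2.4]
width: 0.0002
gripper_force: 1.0
```

```bash
python3 -m jog '[[[0,0,0.0005,0],[0,0,0.001,0],[0,0,0.0015,0],[0,0,0.002,0],[0,0,0.002,0]]]'
```

```text
time_s: 5.77
tool_pos: [0.5197, -0.0332, 0.1283]
eef_rot: [[-0.124, 0.992, 0.0], [0.992, 0.124, 0.0], [0.0, 0.0, -1.0]]
wrist_force: [-0.6, 0.4, 1.6]
width: 0.0004
gripper_force: 0.3
```

```bash
python3 -m jog '[[[0,0,0.0005,0],[0,0,0.001,0],[0,0,0.0015,0],[0,0,0.002,0],[0,0,0.002,0]]]'
```

```text
time_s: 6.18
tool_pos: [0.5198, -0.0332, 0.1274]
eef_rot: [[-0.124, 0.992, 0.001], [0.992, 0.124, -0.0], [-0.0, 0.001, -1.0]]
wrist_force: [-6.5, 0.9, 12.4]
width: -0.0001
gripper_force: 6.3
```

```bash
python3 -m jog '[[[0,0,-0.01,0],[0,0,-0.04,0],[-0.01,0,-0.08,0],[-0.04,-0.01,-0.1,0],[-0.08,-0.02,-0.11,0]]]' 
python3 -m jog '[[[-0.03,-0.02,0,0],[-0.06,-0.04,0,0],[-0.09,-0.06,0,0],[-0.11,-0.08,0,0],[-0.11,-0.08,0,0]]]' 50
python3 - <<'E'
from h import *
np.set_printoptions(precision=4,suppress=True)
s,t=camera("scene"),camera("top")
cv2.imwrite("pics/s1.png",s["pixels"]);cv2.imwrite("pics/t1.png",t["pixels"])
a=s["pixels"][150:270,210:370];b=t["pixels"][120:240,180:340]
cv2.imwrite("pics/c.png",np.hstack([cv2.resize(a,(400,300),interpolation=cv2.INTER_CUBIC),cv2.resize(b,(400,300),interpolation=cv2.INTER_CUBIC)]))
for n in "lid_hinge lid_pad knob stud_seat red_mark green_mark".split():
    A,B=mark_of(n,s),mark_of(n,t);o=[n]
    for c,l in((s,A),(t,B)):
        o.append([(np.round(x["position"],1).tolist(),round(x["conf"],2)) for x in l[:2]])
        if l:o.append(dpt(c,l[0]["position"]))
    if A and B:o.append(tri([s,t],[A[0]["position"],B[0]["position"]]))
    print(*o)
for nm,c,bx in(("s",s,(150,270,210,370)),("t",t,(120,240,180,340))):
    P,I=cloud(c,*bx);I=I.astype(int)
    lid=P[(abs(P[:,2]-.126)<.006)];print(nm,"lid z",np.median(lid[:,2]))
    k=(I[:,2]>110)&(I[:,1]<60)&(I[:,0]<60)&(P[:,2]>.15)&(abs(P[:,0]-.52)<.06)&(abs(P[:,1]-.06)<.06)
    Q=P[k];print(k.sum(),Q.mean(0),Q.min(0),Q.max(0))
    T=Q[Q[:,2]>Q[:,2].max()-.006];d=np.linalg.svd((T-T.mean(0))[:,:2],full_matrices=False)[2][0]
    print("top",len(T),T.mean(0),"dir deg",np.degrees(np.arctan2(d[1],d[0]))%180)
E
```

```text
time_s: 6.6
tool_pos: [0.5107, -0.114, 0.2401]
eef_rot: [[-0.128, 0.992, 0.006], [0.992, 0.128, -0.002], [-0.003, 0.005, -1.0]]
wrist_force: [0.2, -0.4, -0.3]
width: 0.0004
gripper_force: 0.0
time_s: 7.02
tool_pos: [0.442, -0.2369, 0.2364]
eef_rot: [[-0.12, 0.993, -0.0], [0.993, 0.12, -0.001], [-0.001, -0.0, -1.0]]
wrist_force: [0.1, 0.7, -0.5]
width: 0.0431
gripper_force: 0.0
lid_hinge [([299.2, 225.6], 0.59)] [0.6897 0.0677 0.1354] [([235.9, 145.1], 0.67), ([154.5, 272.6], 0.17)] [0.6801 0.073  0.1339] (array([0.6826, 0.0736, 0.1245]), [0.1, 0.1])
lid_pad [([232.8, 201.8], 0.86)] [ 0.5235 -0.0328  0.1277] [([274.7, 204.3], 0.88), ([242.2, 189.6], 0.67)] [ 0.5221 -0.0312  0.1272] (array([ 0.5221, -0.0317,  0.1258]), [0.5, 0.5])
knob [([293.1, 160.0], 0.65), ([259.9, 178.2], 0.6)] [0.3465 0.2987 0.0023] [([239.9, 199.2], 0.45)] [0.5348 0.0606 0.1291] (array([0.5447, 0.0917, 0.2325]), [41.8, 41.8])
stud_seat [([263.7, 185.3], 0.89), ([119.6, 260.8], 0.24)] [0.5136 0.0715 0.1292] [([239.6, 205.5], 0.65), ([274.0, 202.5], 0.16)] [0.5131 0.0595 0.1726] (array([0.5189, 0.0641, 0.1368]), [3.5, 3.5])
red_mark [([268.0, 187.9], 0.65)] [0.5276 0.0771 0.1279] [([230.6, 207.5], 0.95), ([240.9, 190.4], 0.16)] [0.5126 0.0848 0.1295] (array([0.5144, 0.0858, 0.1124]), [0.1, 0.1])
green_mark [([266.9, 195.7], 0.85)] [0.5512 0.0587 0.127 ] [([134.5, 167.9], 0.68), ([238.6, 192.2], 0.55)] [0.6259 0.3584 0.0893] (array([0.5722, 0.1948, 0.1597]), [140.7, 140.7])
s lid z 0.12663983951422386
100 [0.5264 0.0538 0.1812] [0.5163 0.0346 0.1665] [0.534  0.0768 0.1911]
top 39 [0.5248 0.0532 0.1879] dir deg 97.81628531946788
t lid z 0.126806311389563
60 [0.5188 0.0523 0.1877] [0.5099 0.0356 0.1839] [0.5258 0.0755 0.1914]
top 51 [0.5184 0.0524 0.1882] dir deg 105.13190486641228
```

View pics/c.png

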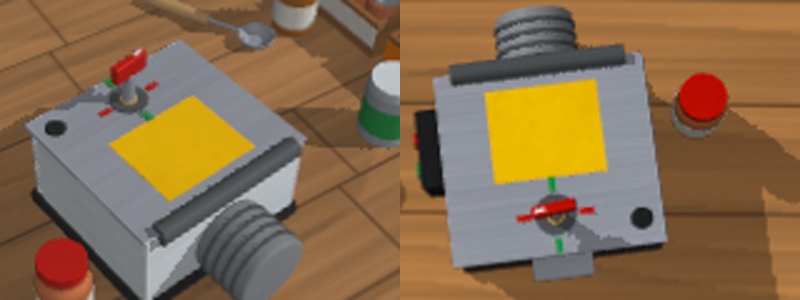

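Lid is shut flat (z 0.127 everywhere); the wing, at top (239,204) and scene (263,180), is a few degrees off the red marks. I'll fit its box in both views.

```bash
cat > fit.py <<'E'
from h import *
from scipy.optimize import minimize
def wing(cs,x0,zc,free_z=False):
    M=[]
    for c in cs:
        I=c["pixels"].astype(int);m=((I[...,2]>90)&(I[...,1]<.45*I[...,2])&(I[...,0]<.45*I[...,2])&(I[...,2]>0))
        u,v=np.round(proj(c,[x0[0],x0[1],zc])).astype(int);w=np.zeros_like(m);w[v-20:v+20,u-20:u+20]=1
        D=c["depth"];o=np.array(c["origin"]);m&=w
        for y,x in np.argwhere(m):
            P=dpt(c,(x,y),0)
            if P is not None and P[2]<.145:m[y,x]=0
        M.append((c,m,u,v))
    def cost(p):
        ca,sa=np.cos(p[2]),np.sin(p[2]);z=p[3] if free_z else zc;J=0
        C=[[p[0]+a*.023*ca-b*.006*sa,p[1]+a*.023*sa+b*.006*ca,z+e*.012] for a in(-1,1) for b in(-1,1) for e in(-1,1)]
        for c,m,u,v in M:
            h=cv2.convexHull(np.array([((proj(c,q)-[u-20,v-20]+.5)*8) for q in C],np.float32))
            b=np.zeros((320,320),np.uint8);cv2.fillConvexPoly(b,np.round(h).astype(np.int32),1)
            b=cv2.resize(b.astype(np.float32),(40,40),interpolation=cv2.INTER_AREA);J+=abs(b-m[v-20:v+20,u-20:u+20]).sum()
        return J
    best=None
    for a in np.radians(np.arange(-30,31,10)):
        s=[x0[0],x0[1],x0[2]+a]+([zc] if free_z else [])
        S=np.array([s]+[np.array(s)+np.eye(len(s))[i]*[.006,.006,.15,.006][i] for i in range(len(s))])
        r=minimize(cost,s,method="Nelder-Mead",options=dict(initial_simplex=S,xatol=1e-5,fatol=.01))
        if best is None or r.fun<best.fun:best=r
    return best.x,best.fun,[int(m.sum()) for _,m,_,_ in M]
E
python3 - <<'E'
from fit import *
np.set_printoptions(precision=4,suppress=True)
s,t=camera("scene"),camera("top")
for cs in([s,t],[s],[t]):
    x,f,n=wing(cs,[.522,.057,np.radians(97.5)],.1765);print(x[:2],np.degrees(x[2]),f,n)
x,f,n=wing([s,t],[.522,.057,np.radians(97.5)],.1765,True);print(x,np.degrees(x[2]),f)
E
```

```text
[0.5197 0.058 ] 107.47725910260502 83.375 [106, 73]
[0.5204 0.0597] 111.6627193825375 39.796875 [106]
[0.5193 0.057 ] 102.08234927356554 37.375 [73]
[0.5197 0.0574 1.8785 0.1741] 107.62845584413661 80.59375
```

```bash
python3 -m jog '[[[0.033,0.013,0,0],[0.068,0.027,0,0],[0.103,0.041,0,0],[0.138,0.055,0,0],[0.173,0.069,0,0]]]' 50
python3 -m jog '[[[0.035,0.014,0,0],[0.07,0.028,0,0],[0.095,0.038,0,-5],[0.11,0.044,0,-10],[0.11,0.044,0,-10]]]'
python3 - <<'E'
from h import *
s=get_state();R_=np.array(s["eef_rot"]);d=np.array([.5205,.058,.1585])-s["tool_pos"]
print(np.round(R_.T@d,4),s["tool_pos"],np.degrees(np.arctan2(R_[1,1],R_[0,1])),s["wrist_force"],s["time_s"])
E
```

```text
time_s: 8.23
tool_pos: [0.4912, -0.0515, 0.2363]
eef_rot: [[-0.124, 0.992, 0.0], [0.992, 0.124, -0.0], [-0.0, 0.0, -1.0]]
wrist_force: [-0.1, -0.7, 1.6]
width: 0.0427
gripper_force: 0.0
time_s: 8.65
tool_pos: [0.5213, 0.0641, 0.236]
eef_rot: [[-0.302, 0.953, -0.0], [0.953, 0.302, 0.001], [0.001, 0.0, -1.0]]
wrist_force: [-0.2, 0.1, -0.3]
width: 0.0431
gripper_force: 0.0
[-0.0056 -0.0026  0.0775] [0.52130907 0.06413001 0.23597929] 17.548127450043904 [-0.18286212  0.06487346 -0.26500889] 8.65
```

```bash
python3 -m jog '[[[-0.006,-0.002,0.015,0],[-0.006,-0.002,0.035,0],[-0.006,-0.002,0.055,0],[-0.006,-0.002,0.07,0],[-0.006,-0.002,0.077,0]]]'
python3 -m jog '[[[0,0,0,0],[0,0,0,0],[0,0,0,0],[0,0,0,0],[0,0,0,0]]]' 0
python3 -m jog '[[[0,0,0,0],[0,0,0,0],[0,0,0,0],[0,0,0,0],[0,0,0,0]]]'
python3 - <<'E'
from h import *
c=camera("scene");print([np.round(get_state()[k],3) for k in("tool_pos","wrist_force","ft_torque","width")])
cv2.imwrite("pics/d.png",cv2.resize(c["pixels"][90:290,170:400],(690,600),interpolation=cv2.INTER_CUBIC))
E
```

```text
time_s: 9.07
tool_pos: [0.52, 0.0543, 0.1572]
eef_rot: [[-0.292, 0.956, -0.003], [0.956, 0.292, 0.0], [0.001, -0.003, -1.0]]
wrist_force: [-0.5, -0.6, -0.2]
width: 0.0428
gripper_force: 0.0
time_s: 9.48
tool_pos: [0.5209, 0.0546, 0.16]
eef_rot: [[-0.294, 0.956, 0.0], [0.956, 0.294, -0.001], [-0.001, 0.0, -1.0]]
wrist_force: [-4.5, -2.7, 2.3]
width: 0.012
gripper_force: 58.4
time_s: 9.9
tool_pos: [0.5209, 0.0547, 0.16]
eef_rot: [[-0.295, 0.956, 0.0], [0.956, 0.295, -0.001], [-0.001, 0.0, -1.0]]
wrist_force: [-4.6, -3.2, 2.0]
width: 0.0116
gripper_force: 58.4
[array([0.521, 0.055, 0.16 ]), array([-3.719, -3.193,  2.523]), array([-0.545,  0.744, -0.026]), np.float64(0.012)]
```

View pics/d.png

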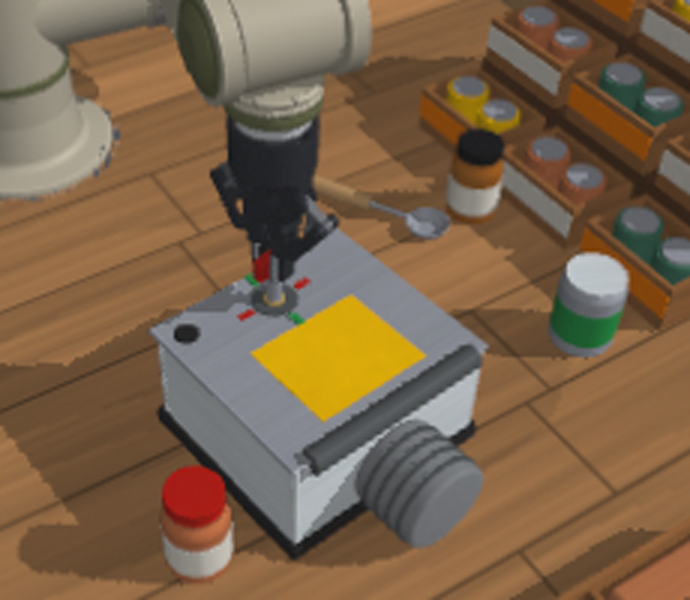

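```bash
python3 -m jog '[[[0,-0.0005,0,2],[0,-0.001,0,5],[0,-0.0015,0,8],[0,-0.0015,0,9.7],[0,-0.0015,0,9.7]]]'
python3 -m jog '[[[0,0,0,0],[0,0,0,0],[0,0,0,0],[0,0,0,0],[0,0,0,0]]]'
python3 - <<'E'
from h import *
for i in range(4):
  camera("top");s=get_state();print([np.round(s[k],4) for k in("tool_pos","wrist_force","ft_torque","width")])
E
```

```text
time_s: 10.37
tool_pos: [0.5201, 0.0544, 0.1602]
eef_rot: [[-0.128, 0.992, 0.002], [0.992, 0.128, -0.001], [-0.001, 0.002, -1.0]]
wrist_force: [-0.5, -1.3, 2.6]
width: 0.012
gripper_force: 58.8
time_s: 10.78
tool_pos: [0.52, 0.0545, 0.1594]
eef_rot: [[-0.13, 0.992, 0.001], [0.992, 0.13, -0.0], [-0.0, 0.001, -1.0]]
wrist_force: [2.7, -2.8, 3.0]
width: 0.0117
gripper_force: 59.0
[array([0.52  , 0.0545, 0.1594]), array([ 2.3119, -2.4928,  3.2309]), array([-0.3996, -0.5527,  0.0318]), np.float64(0.012)]
[array([0.5199, 0.0545, 0.1593]), array([ 3.4323, -2.8851,  2.5045]), array([-0.4023, -0.6882,  0.0178]), np.float64(0.0119)]
[array([0.5199, 0.0545, 0.1593]), array([ 2.9675, -2.2114,  3.7874]), array([-0.4409, -0.7264,  0.0035]), np.float64(0.0119)]
[array([0.5199, 0.0546, 0.1593]), array([ 3.8408, -3.2297,  2.8453]), array([-0.4498, -0.7218,  0.0449]), np.float64(0.0117)]
```

```bash
cat > g.sh <<'E'
# guard: show and check force of last jog: g LIMIT
g(){ cat > o; tail -n +1 o | grep -E 'tool_pos|wrist_force|^width' | tr '\n' ' '; echo; python3 -c "
import sys;f=eval([l for l in open('o') if 'wrist' in l][0].split(':')[1]);sys.exit(f[2]>$1 or max(abs(f[0]),abs(f[1]))>9)"; }
E
. ./g.sh
python3 -m jog '[[[-0.0005,0.0005,0.0002,0],[-0.0005,0.0005,0.0004,0],[-0.0005,0.0005,0.0006,0],[-0.0005,0.0005,0.0008,0],[-0.0005,0.0005,0.001,0]]]' | g 8 &&
python3 -m jog '[[[0,0,0.0002,0],[0,0,0.0004,0],[0,0,0.0006,0],[0,0,0.0008,0],[0,0,0.001,0]]]' | g 8 &&
python3 -m jog '[[[0,0,0.0002,0],[0,0,0.0004,0],[0,0,0.0006,0],[0,0,0.0008,0],[0,0,0.001,0]]]' | g 8 &&
python3 -m jog '[[[0,0,0.0002,0],[0,0,0.0004,0],[0,0,0.0006,0],[0,0,0.0008,0],[0,0,0.001,0]]]' | g 8
```

```text
tool_pos: [0.52, 0.0544, 0.1581] wrist_force: [1.7, -0.4, 3.7] width: 0.0122 
tool_pos: [0.52, 0.0543, 0.1571] wrist_force: [1.3, 0.3, 4.0] width: 0.0118 
tool_pos: [0.52, 0.0543, 0.1561] wrist_force: [2.0, 0.5, 4.8] width: 0.0117 
tool_pos: [0.5201, 0.0543, 0.1551] wrist_force: [1.4, 0.8, 3.4] width: 0.0115
```

```bash
. ./g.sh
python3 -m jog '[[[0,0,0.0002,0],[0,0,0.0004,0],[0,0,0.0006,0],[0,0,0.0008,0],[0,0,0.001,0]]]' | g 8 &&
python3 -m jog '[[[0,0,0.0002,0],[0,0,0.0004,0],[0,0,0.0006,0],[0,0,0.0008,0],[0,0,0.001,0]]]' | g 8 &&
python3 -m jog '[[[0,0,0.0002,0],[0,0,0.0004,0],[0,0,0.0006,0],[0,0,0.0008,0],[0,0,0.001,0]]]' | g 8 &&
python3 -m jog '[[[0,0,0.0002,0],[0,0,0.0004,0],[0,0,0.0006,0],[0,0,0.0008,0],[0,0,0.001,0]]]' | g 8 &&
python3 -m jog '[[[0,0,0.0002,0],[0,0,0.0004,0],[0,0,0.0005,0],[0,0,0.0006,0],[0,0,0.0007,0]]]' | g 8 &&
python3 -m jog '[[[0,0,0.0002,0],[0,0,0.0004,0],[0,0,0.0005,0],[0,0,0.0006,0],[0,0,0.0007,0]]]' | g 8.5 &&
python3 -m jog '[[[0,0,0.0002,0],[0,0,0.0004,0],[0,0,0.0005,0],[0,0,0.0006,0],[0,0,0.0007,0]]]' | g 8.5
```

```text
tool_pos: [0.5201, 0.0542, 0.1541] wrist_force: [0.6, 2.1, 3.8] width: 0.0117 
tool_pos: [0.5201, 0.0542, 0.1531] wrist_force: [1.2, 1.9, 3.9] width: 0.0119 
tool_pos: [0.5201, 0.0542, 0.1521] wrist_force: [1.0, 2.0, 4.4] width: 0.0118 
tool_pos: [0.5201, 0.0542, 0.1511] wrist_force: [0.9, 1.4, 5.4] width: 0.012 
tool_pos: [0.5201, 0.0543, 0.1504] wrist_force: [1.4, 1.0, 5.3] width: 0.0118 
tool_pos: [0.5201, 0.0542, 0.1497] wrist_force: [-0.1, 1.5, 5.4] width: 0.0118 
tool_pos: [0.5201, 0.0542, 0.1491] wrist_force: [-0.1, 1.8, 5.9] width: 0.0117
```

```bash
. ./g.sh
python3 -m jog '[[[0,0,0.0002,0],[0,0,0.0004,0],[0,0,0.0005,0],[0,0,0.0006,0],[0,0,0.0007,0]]]' | g 8.5 &&
python3 -m jog '[[[0,0,0.0002,0],[0,0,0.0004,0],[0,0,0.0005,0],[0,0,0.0006,0],[0,0,0.0007,0]]]' | g 8.5 &&
python3 -m jog '[[[0,0,0.0002,0],[0,0,0.0004,0],[0,0,0.0005,0],[0,0,0.0006,0],[0,0,0.0007,0]]]' | g 8.5 &&
python3 -m jog '[[[0,0,0.0002,0],[0,0,0.0004,0],[0,0,0.0005,0],[0,0,0.0006,0],[0,0,0.0007,0]]]' | g 8.7 &&
python3 -m jog '[[[0,0,0.0002,0],[0,0,0.0004,0],[0,0,0.0005,0],[0,0,0.0006,0],[0,0,0.0007,0]]]' | g 9 &&
python3 -m jog '[[[0,0,0.0002,0],[0,0,0.0004,0],[0,0,0.0005,0],[0,0,0.0006,0],[0,0,0.0007,0]]]' | g 9 &&
python3 -m jog '[[[0,0,0.0002,0],[0,0,0.0004,0],[0,0,0.0005,0],[0,0,0.0006,0],[0,0,0.0007,0]]]' | g 9.3
```

```text
tool_pos: [0.5201, 0.0542, 0.1484] wrist_force: [0.7, 2.7, 5.2] width: 0.0118 
tool_pos: [0.5201, 0.0542, 0.1477] wrist_force: [0.5, 1.6, 6.4] width: 0.0118 
tool_pos: [0.5201, 0.0543, 0.147] wrist_force: [-0.0, 1.3, 5.8] width: 0.0119 
tool_pos: [0.5201, 0.0543, 0.1464] wrist_force: [0.6, 1.0, 5.1] width: 0.0117 
tool_pos: [0.5201, 0.0542, 0.1457] wrist_force: [0.0, 2.0, 5.7] width: 0.012 
tool_pos: [0.5201, 0.0542, 0.145] wrist_force: [0.8, 1.1, 5.2] width: 0.012 
tool_pos: [0.5201, 0.0542, 0.1444] wrist_force: [0.2, 1.6, 8.3] width: 0.0119
```

```bash
. ./g.sh
python3 -m jog '[[[0,0,0.0001,0],[0,0,0.0002,0],[0,0,0.0003,0],[0,0,0.0003,0],[0,0,0.0003,0]]]' | g 10 && python3 -m jog '[[[0,0,0.0001,0],[0,0,0.0002,0],[0,0,0.0003,0],[0,0,0.0003,0],[0,0,0.0003,0]]]' | g 10
```

```text
tool_pos: [0.5202, 0.0542, 0.1444] wrist_force: [-1.1, 2.2, 8.6] width: 0.0122 
tool_pos: [0.5202, 0.0542, 0.1443] wrist_force: [-1.6, 1.7, 12.4] width: 0.0117
```

```bash
. ./g.sh
python3 -m jog '[[[0,0,-0.0002,0],[0,-0.0002,-0.0003,3],[0,-0.0004,-0.0003,6],[0,-0.0006,-0.0003,9],[0,-0.0006,-0.0003,10]]]' | g 12; python3 -c "
from h import *
s=get_state();R_=np.array(s['eef_rot']);print(np.degrees(np.arctan2(R_[1,1],R_[0,1])),np.round(R_.T@s['wrist_force'],1),np.round(s['ft_torque'],3),s['time_s'])"
```

```text
tool_pos: [0.5196, 0.0542, 0.1444] wrist_force: [-1.2, 2.5, 8.9] width: 0.0117 
-2.706724789107329 [ 2.5 -1.3 -8.9] [0.319 0.037 0.028] 19.7333
```

```bash
. ./g.sh
python3 -m jog '[[[0,-0.0002,0,4],[0,-0.0005,0,8],[0.0001,-0.0007,0,12],[0.0001,-0.001,0,16],[0.0002,-0.0012,0,20]]]' | g 12; python3 -c "
from h import *
s=get_state();R_=np.array(s['eef_rot']);print(np.degrees(np.arctan2(R_[1,1],R_[0,1])),np.round(R_.T@s['wrist_force'],1),np.round(s['ft_torque'],3),s['time_s'])"
```

```text
tool_pos: [0.5185, 0.0544, 0.1444] wrist_force: [0.2, 1.6, 9.3] width: 0.0115 
-22.745953797777414 [ 1.5 -0.4 -9.3] [ 0.293 -0.019  0.019] 20.15
```

```bash
. ./g.sh
python3 -m jog '[[[0,-0.0002,0,4],[0,-0.0005,0,8],[0.0001,-0.0007,0,12],[0.0001,-0.001,0,16],[0.0002,-0.0012,0,20]]]' | g 12 && python3 -m jog '[[[0,-0.0002,0,4],[0,-0.0005,0,8],[0.0001,-0.0007,0,12],[0.0001,-0.001,0,16],[0.0002,-0.0012,0,20]]]' | g 12 && python3 -m jog '[[[0,-0.0002,0,4],[0,-0.0005,0,8],[0.0001,-0.0007,0,12],[0.0001,-0.001,0,16],[0.0002,-0.0012,0,20]]]' | g 12;  python3 -c "
from h import *
s=get_state();R_=np.array(s['eef_rot']);print(np.degrees(np.arctan2(R_[1,1],R_[0,1])),np.round(R_.T@s['wrist_force'],1),np.round(s['ft_torque'],3),s['time_s'])"
```

```text
tool_pos: [0.5176, 0.055, 0.1444] wrist_force: [0.3, 1.7, 9.7] width: 0.0121 
tool_pos: [0.5169, 0.0558, 0.1444] wrist_force: [0.9, 1.0, 8.4] width: 0.0117 
tool_pos: [0.5165, 0.0569, 0.1444] wrist_force: [0.8, 0.4, 9.1] width: 0.0122 
-82.74571145949639 [ 0.9 -0.3 -9.1] [-0.109 -0.14   0.044] 21.4
```

```bash
. ./g.sh
python3 -m jog '[[[0,0,-0.0005,0],[0,0,-0.001,0],[0,0,-0.0015,0],[0,0,-0.002,0],[0,0,-0.0025,0]]]' | g 12 
python3 -m jog '[[[0,0,0,0],[0,0,0,0],[0,0,0,0],[0,0,0,0],[0,0,0,0]]]' 45 | g 12
python3 -m jog '[[[0,0,-0.01,0],[0,0,-0.03,0],[0,0,-0.06,0],[0,0,-0.09,0],[0,0,-0.12,0]]]' | g 12
python3 -m jog '[[[0,-0.03,0,0],[0,-0.06,0,0],[0,-0.1,0,0],[0,-0.14,0,0],[0,-0.18,0,0]]]' | g 12; python3 -c "
from h import *;print(np.round(get_state()['eef_rot'],2))"
```

```text
tool_pos: [0.5165, 0.0568, 0.1466] wrist_force: [0.6, 0.3, 5.2] width: 0.0116 
tool_pos: [0.5159, 0.0572, 0.146] wrist_force: [0.9, -0.2, 0.1] width: 0.0383 
tool_pos: [0.5158, 0.0572, 0.2685] wrist_force: [-0.6, -0.1, 0.0] width: 0.0384 
tool_pos: [0.4922, 0.2373, 0.2673] wrist_force: [0.6, -0.5, -0.4] width: 0.0385 
[[ 0.99  0.13  0.  ]
 [ 0.13 -0.99  0.  ]
 [ 0.   -0.   -1.  ]]
```

Run:
```python
from fit import *
s,t=camera("scene"),camera("top")
x,f,n=wing([s,t],[.522,.057,np.radians(7.5)],.165,True);print(x,np.degrees(x[2]),f,n)
x,f,n=wing([t],[.522,.057,np.radians(7.5)],.1645);print(x,np.degrees(x[2]),f,n)
a=s["pixels"][110:310,180:420];b=t["pixels"][120:240,180:340]
cv2.imwrite("pics/e.png",np.hstack([cv2.resize(a,(400,333),interpolation=cv2.INTER_CUBIC),cv2.resize(b,(400,333),interpolation=cv2.INTER_CUBIC)]))
```

```text
[0.52059146 0.05676745 0.01086126 0.16376182] 0.6223043753635003 65.953125 [99, 73]
[0.51816813 0.05635432 0.02669255] 1.5293704647343374 24.34375 [73]
```

View pics/e.png

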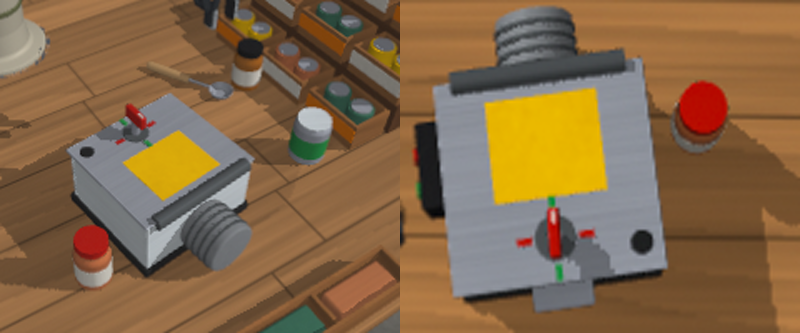

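The wing is sunk, stays in and lies along the green marks at top crop (555,232). I'll do a quick angle check before handing in.

Run:
```python
from h import *
for nm,n in(("s","scene"),("t","top")):
    L=[]
    for i in range(4):
        c=camera(n);u,v=np.round(proj(c,[.52,.057,.164])).astype(int)
        P,I=cloud(c,v-16,v+16,u-16,u+16);I=I.astype(int)
        T=P[(I[:,2]>110)&(I[:,1]<70)&(P[:,2]>.15)];T=T[T[:,2]>np.percentile(T[:,2],97)-.007]
        d=np.linalg.svd((T-T.mean(0))[:,:2],full_matrices=False)[2][0];L.append(np.r_[len(T),T.mean(0),T[:,2].max(),np.degrees(np.arctan(d[1]/d[0]))])
    print(nm,np.round(np.mean(L,0),4))
c=camera("top");m=[dpt(c,p) for p in((180+(551-400)*.4,120+201*.36),(180+(559-400)*.4,120+272*.36))];d=m[0]-m[1];print(m,np.degrees(np.arctan2(d[1],d[0])))
```

```text
s [40.      0.5214  0.0563  0.1751  0.1782  2.8107]
t [6.6250e+01 5.1570e-01 5.5900e-02 1.7580e-01 1.8040e-01 4.7089e+00]
[array([0.55307954, 0.0595495 , 0.12875385]), array([0.48556556, 0.05040166, 0.1272198 ])] 7.71633436979992
```

```bash
python3 -c "
from workcell import *
print(finish_job())"
```

```text
the job is handed in; nothing more can be done
None
```

The lid is shut and the knob was pressed until it bottomed (highest wrist reading 12.4 N). I turned it a quarter turn clockwise to the green marks and let go; it stayed about 12 mm in, as expected when locked, and the job is handed in with the arm clear.

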